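Fit the control board into the welder's card rack

TASK

Take the long board out of the wooden stand, slide it gently down the two card guides of the rack's empty bay until it rests on the sockets with both levers still open, and let go of it. Then swing both of the bay's levers inwards and down to their stops, so that they press the board fully home. Do not drop the board in, and leave the short board and everything else on the bench where it is.

Things in the scene. Friction and masses are not known exactly. Their poses are not given: they have to be found in the camera images.
- long_board: The board to fit, upright in one of the stand's grooves. Plate 5 mm thick (x), 150 long (y), 80 high (z); on it a rail 16 thick, 172 long (ears overhang 11 mm at each end), z 80 to 92 mm; mid-rail a grip block 16 thick, 56 long, z 92 to 114 mm, to be gripped across x. Origin: centre of the plate's lower edge, z up. 0.28 to 0.52 kg. Either face may be in front.
- short_board: Shorter spare board in the stand's other groove (which groove varies); leave it. Plate 5 x 100 mm, 58 mm high, rail 110 mm long, same grip block (z 70 to 92 mm). Origin: centre of its lower edge, axes as the long board.
- stand: Fixed plywood base 150 (x) x 200 (y) x 18 mm with two grooves along y at x = +38 and -38 mm, 6.5 mm wide between wooden ridges whose tops are 53 mm above the bench. The boards stand on the base's top, 18 mm above the bench. Origin: centre of its underside.
- rack: Fixed grey card rack 170 (x) x 248 mm (y): two finned end blocks 94 mm high at y = +-78 to +-124 mm, open between them. Origin: centre of its underside, z up. Two bays along y: at x = -38 mm one filled with a like board, home, levers shut (fixed, up to 134 mm high); at x = +38 mm the empty one. Its open levers reach up to 183 mm.
- bay (a point): Empty bay: where the middle of the board's lower edge lies when fully home, 20 mm over the bench; axes of the rack. A guide channel at each end, 8 mm wide, 156 mm apart bottom to bottom, up to 84 mm over the bench, flaring to 26 x 170 mm at 97 mm. Two sockets stop the board 8 mm above home; they yield by friction at 12 N each and stay. The levers press it these last 8 mm.
- lever_left (a joint): Angle of the empty bay's lever at the rack's +y end: 0 = shut (level, pointing to the middle of the rack, at its stop), 1.57 = straight up, more = leaning outwards, 2.05 = fully open stop. Stays where it is left (0.06 Nm of friction).
- lever_right (a joint): The same for the lever at the rack's -y end.
- pivot_left (a point): Pivot of the left lever, 121 mm above the bench and 104 mm along the rack's y from the middle of the bay; its axis is the rack's x. Between two steel cheeks up to 127 mm high and 28 mm wide over all. The lever swings in the bay's upright plane.
- pivot_right (a point): Pivot of the right lever, the same at -y.
- lever_left_tip (a point): Free end of the left lever, 62 mm from its pivot, on its middle line. Aluminium bar 10 mm thick, 14 wide (22 at the last 14 mm); a 4 mm nose under it, 24 mm from the pivot, presses on the board's ear. It meets the ear of a board on the sockets at about 0.35 rad; from there closing takes 6 to 8 N at 45 mm from the pivot.
- lever_right_tip (a point): Free end of the right lever, the same.
- hammer: Hammer lying on the right of the bench; leave it.
- wrench: Wrench lying on the left of the bench; leave it.
- spray_can: White can, 60 mm across, 170 mm tall, behind the work; leave it.
- fin_block: Finned aluminium block 70 x 120 x 47 mm behind the work; leave it.
- mug: White mug, 80 mm across, 90 mm tall, behind the work; leave it.
- steel_offcut: Steel plate 90 x 60 x 8 mm on the left of the bench; leave it.
Not all that is in view belongs to the job. Leave any pink or red look-alike of the long_board alone.

How it is judged:
By the outcome, as a careful person would: the job done as asked, in the order asked, and still so for the second after the job is handed in, with the robot touching nothing.
It also fails if it takes over 61 s, if anything falls off the work surface, if the arm or the gripper's body presses on something with over 40 N, if the wrist force passes 120 N, or if a joint passes its speed limit or range.

ROBOT

A 6-joint arm with a two-finger parallel gripper is mounted at the origin on the work surface. World frame = base frame: x ahead of the robot, y to its left, z up, the work surface at z = 0. Lengths are in m, angles in rad, forces in N, time in s.
With the tool pointing down it reaches from about 0.35 to 0.975 m from the base axis. Payload 7.1 kg.
Tool frame: the origin (TCP) lies midway between the tips of the shut fingers; the grasp point (between the pads) lies manip.grasp_offset behind it (manip.grasp_offset is the distance from the TCP to the grasp point, in m); z points along the fingers, y is the line along which they close (so a half turn about z gives the same grasp; the last joint's range is limited). The gripper opens to 88 mm and grips with 3 to 60 N. Pads are 20 mm wide; open, the fingers measure 115 mm over their backs; the gripper's body (75 mm by 178 mm) begins 61 mm behind the grasp point.
Start: joints at [1.233, 0.423, 1.63, -0, 1.089, -0.019], TCP at [0.196, 0.594, 0.223] pointing down, gripper open.
Joint ranges: [-3, 3], [-0.9, 2.11], [0.09, 2.58], [-1.31, 4.45], [0.11, 2.69], [-2.54, 2.54]. Speed limits (rad/s): [2.39, 2.39, 3.01, 3.14, 3.14, 3.14].

INTERFACE

Orientations are given as a 3x3 rotation matrix whose columns are the frame's x, y, z axes.
In Python, from plant import manip gives the robot as it stands.
- The arm moves only by the tool move_arm, never from a script. Its argument "series" is a list of rows, each an object with "gripper": the opening in per cent of the stroke, from 0 (shut) to 100 (fully open); "translation": the shift along the world's x, y, z in cm, a list of three; "twist": the turn, a rotation vector about the world's x, y, z in degrees, a list of three. In form: [{"gripper": gripper, "translation": [tx, ty, tz], "twist": [ax, ay, az]}, ...]. A call has 1 to 20 rows; each row shifts and turns the commanded pose from where the row before left it; what a row does not reach is not made up. A row lasts 1/10 s, in which the tool goes at most 50 mm and 8.59 degrees, less where a joint would pass 70% of its speed; a pose out of reach is approached as far as the arm can. A call with a gripper value outside its range is refused whole. The fingers move at their own pace and stop on an object; "force" is the grip in N (left out, the last holds). Time passes only in rows, so rows that do not move let the fingers close. It gives the time, the measured TCP pose, the force, the opening and the grip force at its end, in the units of the state.
- manip.read_state(): the state, without advancing time (a new reading comes with each control period).
- manip.capture(name): name is "scene" or "top"; returns (picture, depth): 384x512x3 uint8, red, green, blue; 384x512 float32, m along the optical axis (not along the pixel's ray), 0 where there is no reading.
- manip.calibration(name): a dict with "vfov" (degrees; the focal length in pixels is half the picture's height over the tangent of half this angle, whatever the lens; pixels are square), "cx", "cy" (the principal point, pixels), "distortion" ([k1, k2, p1, p2, k3] as OpenCV has them; the pictures are not rectified), "position" and "rotation" of the camera in the world. Camera axes: x right, y up, looking along -z (the intrinsics and any distortion apply to the point x, -y, -z); pixel columns grow to the right and rows downward; lengths in m; the calibration is good to about 2 mm. A picture is of the moment at which its call begins. calibration takes no time and is no camera call.
- manip.job_done(): hands the job in; it is judged then, once.
The state is a dict: "t": time; "joint_positions": joint angles; "joint_velocities": joint speeds; "joint_torque": joint torques, N m; "ee_pos": TCP position; "ee_rot": TCP orientation; "wrist_force": force on the tool from outside, world axes, zero at the start; "ft_torque": the same for the moment, N m; "width": finger opening in m; "grip_force": force on a finger pad.
Only numpy, scipy, OpenCV 4.12 (cv2) and the standard library are available. Lean on these libraries where they do the work, as an engineer would, in place of code of your own. Each camera call takes 0.05 s, during which the arm holds its last target. There are 200 camera calls.

## Working session

There is one attempt and no reset: what is moved stays moved. The work goes in short steps, Python scripts to look and compute and a tool call to move; the robot and the scene stay as the last step left them, time stands still between calls to the robot, and variables do not carry over. Pictures are saved under pics/ and viewed, at most 10 in all, crops included, and the job is handed in when it is done.

Besides the shell and the picture viewer there is one more tool, called after "Emit:" as name([rows], argument=value, ...), one row to a line, values as JSON. move_arm: Moves the arm, as the interface text tells. Its arguments: {"type":"object","properties":{"series":{"type":"array"},"force":{"type":"number"}},"required":["series"]}

```bash
mkdir -p pics
cat > h.py <<'E'
import numpy as np, cv2
from plant import manip
def cam(n):
    c=manip.calibration(n); f=192/np.tan(np.radians(c["vfov"])/2)
    K=np.array([[f,0,c["cx"]],[0,f,c["cy"]],[0,0,1]])
    return K,np.array(c["distortion"],float),np.array(c["position"]),np.array(c["rotation"])
def cloud(n,depth):
    K,D,p,R=cam(n)
    v,u=np.mgrid[0:384,0:512]
    q=cv2.undistortPoints(np.stack([u.ravel(),v.ravel()],1).astype(np.float64)[:,None],K,D)[:,0].reshape(384,512,2)
    P=np.stack([q[...,0]*depth,-q[...,1]*depth,-depth],-1)
    W=P@R.T+p; W[depth<=0]=np.nan
    return W
def proj(n,X):
    K,D,p,R=cam(n); c=(np.atleast_2d(X)-p)@R; c=c*[1,-1,-1]
    return cv2.projectPoints(c,np.zeros(3),np.zeros(3),K,D)[0][:,0]
E
python3 - <<'E'
from h import *
for n in("scene","top"):
    im,d=manip.capture(n); np.savez(f"pics/{n}0.npz",im=im,d=d)
    cv2.imwrite(f"pics/{n}0.png",cv2.resize(im[...,::-1],(800,600),interpolation=cv2.INTER_CUBIC))
    K,D,p,R=cam(n);print(n,K[0,0],p,R.tolist(),D,(d>0).mean())
s=manip.read_state();print(s,manip.grasp_offset)
E
```

```text
scene 442.67345633295065 [1.48864934 0.81097916 0.9327319 ] [[-0.5976123123730461, -0.4544783610634725, 0.6605368600049515], [0.8017319201769703, -0.3292256664131993, 0.4988350315927432], [-0.009244039673703247, 0.827683441842257, 0.5611191208920494]] [-0.12520259  0.          0.          0.          0.        ] 0.9873250325520834
top 351.5050967368627 [0.25107598 0.08447156 1.58027312] [[-0.0057810023332850805, 0.9862231438175003, -0.16531935945541487], [-0.9999830170688859, -0.005823567224767491, 0.00022724125233525817], [-0.0007386378210610119, 0.16531786553033137, 0.9862400609135002]] [-0.07394696  0.          0.          0.          0.        ] 0.9960530598958334
{'t': 0.1, 'joint_positions': array([ 1.23300269e+00,  4.23766589e-01,  1.63055547e+00, -9.84293005e-06,
        1.08859858e+00, -1.89835149e-02]), 'joint_velocities': array([-0.00019597, -0.00235633,  0.00109976, -0.00114119, -0.00015518,
        0.00154477]), 'joint_torque': array([-3.18077155e-04, -5.45623255e+01, -2.74325752e+01,  6.45478559e-02,
        1.88067049e-02, -4.49177753e-05]), 'ee_pos': array([0.19571018, 0.59307136, 0.22200091]), 'ee_rot': array([[-9.49610472e-01,  3.13432233e-01, -4.31873015e-04],
       [ 3.13432530e-01,  9.49609642e-01, -1.25582344e-03],
       [ 1.64952347e-05, -1.32790614e-03, -9.99999118e-01]]), 'wrist_force': array([-0.03699505,  0.05884812, -0.50878757]), 'ft_torque': array([-0.02554644,  0.00085586,  0.01367152]), 'grip_force': 0.0, 'width': 0.0879960010888187} 0.0187
```

View pics/scene0.png

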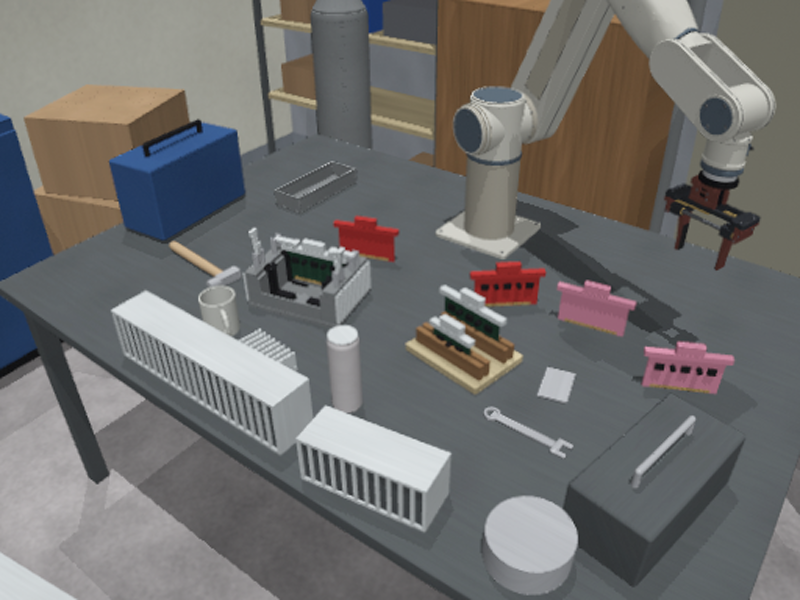

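View pics/top0.png

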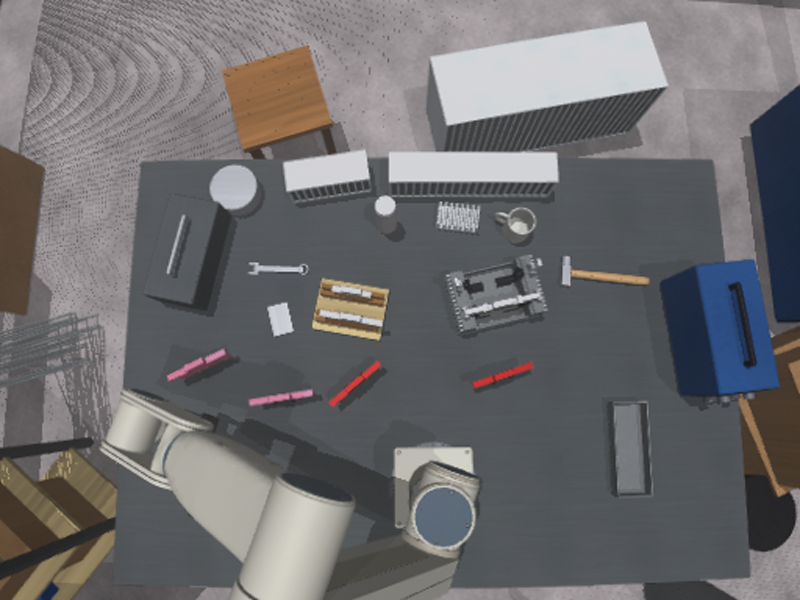

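Scene: the long board is in the groove nearer the robot (scene ~(472,312), top ~(350,318)). The rack is at top ~(497,293), with the filled bay near the robot and the empty bay on the far side, levers up. Next I'll fit the geometry.

Run:
```python
from h import *
C={}
for n in("scene","top"):
    z=np.load(f"pics/{n}0.npz"); C[n]=(z["im"],cloud(n,z["d"]))
def line(P):
    m=np.median(P,0); 
    for _ in range(3):
        u,s,vt=np.linalg.svd(P[:,:2]-P[:,:2].mean(0),full_matrices=False)
    a=vt[0]*np.sign(vt[0][1]); t=(P[:,:2]-P[:,:2].mean(0))@a
    mid=P[:,:2].mean(0)+a*(np.percentile(t,1)+np.percentile(t,99))/2
    r=(P[:,:2]-mid)@np.array([-a[1],a[0]])
    return len(P),mid.round(4),"yaw",np.degrees(np.arctan2(-a[0],a[1])).round(2),"len",np.ptp(np.percentile(t,[1,99])).round(4),"wid",np.ptp(np.percentile(r,[2,98])).round(4),"z",np.median(P[:,2]).round(4)
for n,(im,W) in C.items():
    print(n,"bench z",np.nanmedian(W[...,2][(abs(W[...,0]-.45)<.2)&(abs(W[...,1]-.1)<.3)]))
    # approx centers from pixels
    if n=="top":
        for name,uv in dict(long=(350,318),short=(352,291),rackc=(497,293),filled=(503,303)).items():
            u,v=int(uv[0]*.64),int(uv[1]*.64); print(name,uv,W[v,u].round(3))
    wh=(im.min(-1)>120)&(im.max(-1).astype(int)-im.min(-1)<30)
    def sel(x0,x1,y0,y1,z0,z1,w=True):
        m=(W[...,0]>x0)&(W[...,0]<x1)&(W[...,1]>y0)&(W[...,1]<y1)&(W[...,2]>z0)&(W[...,2]<z1)
        return W[m&wh] if w else W[m]
    R=dict(x0=.3,x1=.65,y0=.08,y1=.4)
    P=sel(.3,.65,.08,.45,.07,.15); print("stand whites x/y",np.percentile(P[:,0],[2,50,98]).round(3),np.percentile(P[:,1],[2,50,98]).round(3))
    np.save(f"pics/W_{n}.npy",W)
    P=sel(.3,.65,.08,.45,.104,.116);print("rail110",line(P))
    P=sel(.3,.65,.08,.45,.127,.138);print("grip132",line(P))
    P=sel(.3,.65,.08,.45,.083,.092,True);print("short rail88",line(P))
    P=sel(.3,.65,.08,.45,.047,.058,False);print("ridges",line(P))
    P=sel(.3,.7,-.4,.05,.088,.099,False);print("rack top",line(P), np.percentile(P[:,:2],[1,99],axis=0).round(3).tolist())
    P=sel(.3,.7,-.4,.05,.106,.116,False);print("filled rail?",line(P))
    P=sel(.3,.7,-.4,.05,.128,.138,False);print("134",line(P))
    P=sel(.3,.7,-.4,.05,.145,.19,False);print("levers>145",len(P),P[:: max(1,len(P)//25)].round(3).tolist())
```

```text
scene bench z 0.0021035020364710277
stand whites x/y [0.446 0.477 0.555] [0.147 0.231 0.305]
rail110 (236, array([0.4814, 0.2187]), 'yaw', np.float64(-20.11), 'len', np.float64(0.1661), 'wid', np.float64(0.0969), 'z', np.float64(0.1083))
grip132 (53, array([0.4638, 0.2241]), 'yaw', np.float64(-14.29), 'len', np.float64(0.0529), 'wid', np.float64(0.0177), 'z', np.float64(0.1298))
short rail88 (93, array([0.5421, 0.2256]), 'yaw', np.float64(-10.48), 'len', np.float64(0.1086), 'wid', np.float64(0.0181), 'z', np.float64(0.0863))
ridges (566, array([0.4654, 0.2131]), 'yaw', np.float64(-50.68), 'len', np.float64(0.2761), 'wid', np.float64(0.175), 'z', np.float64(0.0522))
rack top (499, array([ 0.5102, -0.1683]), 'yaw', np.float64(46.99), 'len', np.float64(0.312), 'wid', np.float64(0.3107), 'z', np.float64(0.0922)) [[0.305, -0.29], [0.636, -0.047]]
filled rail? (197, array([ 0.4663, -0.1765]), 'yaw', np.float64(74.5), 'len', np.float64(0.321), 'wid', np.float64(0.2163), 'z', np.float64(0.1105))
134 (64, array([ 0.521 , -0.1754]), 'yaw', np.float64(11.33), 'len', np.float64(0.2211), 'wid', n
[... 2580 characters left out ...]
.269, 0.177], [0.589, -0.272, 0.18], [0.59, -0.277, 0.178], [0.589, -0.281, 0.181], [0.593, -0.264, 0.148], [0.593, -0.268, 0.148], [0.589, -0.268, 0.163], [0.588, -0.271, 0.168], [0.585, -0.272, 0.181], [0.585, -0.276, 0.182], [0.588, -0.263, 0.149], [0.588, -0.267, 0.152], [0.587, -0.271, 0.152], [0.551, -0.053, 0.187], [0.55, -0.056, 0.19], [0.548, -0.053, 0.181], [0.547, -0.057, 0.186], [0.548, -0.061, 0.18], [0.544, -0.053, 0.181], [0.544, -0.057, 0.18], [0.544, -0.061, 0.181], [0.55, -0.069, 0.15], [0.539, -0.056, 0.187], [0.539, -0.061, 0.186], [0.547, -0.069, 0.146], [0.536, -0.057, 0.181], [0.535, -0.061, 0.185], [0.541, -0.068, 0.154], [0.541, -0.072, 0.153], [0.532, -0.057, 0.18]]
```

```bash
cat > fit.py <<'E'
from h import *
from scipy.optimize import least_squares
def boxd(P,c,s,rx=0):
    Q=P-c
    if rx: R=np.array([[1,0,0],[0,np.cos(rx),-np.sin(rx)],[0,np.sin(rx),np.cos(rx)]]); Q=Q@R
    q=abs(Q)-np.array(s)/2
    return np.linalg.norm(np.maximum(q,0),axis=1)+np.minimum(q.max(1),0)
B=lambda x,z,L,h,zr:[((x,0,z+h+6),(.016,L,.012),0),((x,0,z+h+.023),(.016,.056,.022),0)]
B=lambda x,z,L,h:[((x,0,z+h+.006),(.016,L,.012),0),((x,0,z+h+.023),(.016,.056,.022),0)]
def lever(x,a,s,t=.01):
    c=np.array([x,s*(.104-.031*np.cos(a)),.121+.031*np.sin(a)]); return (c,(.014,.062,.010),-s*a)
def leverw(x,a,s):
    c=np.array([x,s*(.104-.055*np.cos(a)),.121+.055*np.sin(a)]); return (c,(.022,.014,.010),-s*a)
long=B(0,.018,.172,.080); short=B(0,.018,.110,.058)
L=lambda x,a:[f(x,a,s) for f in(lever,leverw) for s in(1,-1)]
rack=B(-.038,.020,.172,.080)+L(-.038,0)+L(.038,2.05)
def fit(W,model,x0,zmin,half,zf=True):
    def loc(p,P):
        c,s=np.cos(p[2]),np.sin(p[2]); d=P-[p[0],p[1],p[3]]
        return np.stack([d[:,0]*c+d[:,1]*s,-d[:,0]*s+d[:,1]*c,d[:,2]],1)
    P=W[np.isfinite(W[...,2])]; p=np.array(list(x0)+[0.])
    dist=lambda p,P:np.min([boxd(loc(p,P),*b) for b in model],0)
    for it in range(4):
        l=loc(p,P); m=(abs(l[:,0])<half[0])&(abs(l[:,1])<half[1])&(l[:,2]>zmin)&(l[:,2]<.2)
        Q=P[m]; Q=Q[abs(dist(p,Q))<[.02,.015,.01,.008][it]]
        r=least_squares(lambda p:dist(p,Q),p,loss="soft_l1",f_scale=.003); p=r.x
    return p,len(Q),np.sqrt(np.mean(dist(p,Q)**2))
E
python3 - <<'E'
from fit import *
for n in("scene","top"):
    W=np.load(f"pics/W_{n}.npy")
    for nm,m,x0,z,h in(("long",long,(.46,.224,-.19),.098,(.03,.11)),("short",short,(.535,.225,-.19),.076,(.03,.08)),("rack",rack,(.53,-.17,.23),.103,(.07,.16))):
        p,k,e=fit(W,m,x0,z,h); print(n,nm,p[:2].round(4),"yaw",np.degrees(p[2]).round(2),"dz",p[3].round(4),k,e.round(4))
E
```

```text
scene long [0.4611 0.2236] yaw -11.86 dz -0.0014 344 0.0018
scene short [0.5376 0.2253] yaw -11.16 dz -0.0012 257 0.0017
scene rack [ 0.5347 -0.1748] yaw 13.25 dz -0.0011 494 0.0033
top long [0.4603 0.2265] yaw -9.18 dz 0.0019 172 0.0024
top short [0.5375 0.2251] yaw -11.0 dz 0.0013 113 0.0023
top rack [ 0.5318 -0.1751] yaw 13.71 dz 0.0007 264 0.0029
```

Run:
```python
from fit import *
for n in("scene","top"):
    W=np.load(f"pics/W_{n}.npy")
    best=[]
    for a in np.arange(1.55,2.1,.05):
        m=B(-.038,.020,.172,.080)+L(-.038,0)+L(.038,a)
        p,k,e=fit(W,m,(.533,-.175,.235),.105,(.07,.16)); best.append((e/k,e,k,a,p))
    best.sort(key=lambda b:-b[2])
    for b in best[:4]: print(n,b[3].round(2),b[2],b[1].round(4),b[4][:2].round(4),np.degrees(b[4][2]).round(2),b[4][3].round(4))
    m=B(-.038,.020,.172,.080)
    p,k,e=fit(W,m,(.533,-.175,.235),.105,(.05,.095));print("board only",p.round(4),np.degrees(p[2]),k,e)
```

```text
scene 1.6 558 0.0032 [ 0.5352 -0.1737] 13.81 -0.0021
scene 1.65 557 0.0031 [ 0.5351 -0.1743] 13.56 -0.002
scene 1.7 554 0.003 [ 0.535  -0.1748] 13.33 -0.0017
scene 1.75 549 0.003 [ 0.5347 -0.1747] 13.31 -0.0016
board only [ 0.5354 -0.1748  0.2514  0.0131] 14.401445693914079 160 0.002724156397288546
top 1.6 312 0.0029 [ 0.5322 -0.1758] 13.36 0.0008
top 1.65 312 0.0029 [ 0.5322 -0.1756] 13.42 0.0009
top 1.55 311 0.0031 [ 0.5321 -0.1753] 13.39 0.0009
top 1.7 311 0.0029 [ 0.5321 -0.1754] 13.47 0.0009
board only [ 0.5327 -0.1771  0.2453  0.0154] 14.052420635886033 152 0.00317037762840392
```

Emit:
move_arm([
  {"gripper": 100,"translation": [2.2,-3.0,0],"twist": [0,0,-7]},
  {"gripper": 100,"translation": [2.2,-3.0,0],"twist": [0,0,-7]},
  {"gripper": 100,"translation": [2.2,-3.0,0],"twist": [0,0,-7]},
  {"gripper": 100,"translation": [2.2,-3.0,0],"twist": [0,0,-7]},
  {"gripper": 100,"translation": [2.2,-3.0,0],"twist": [0,0,-7]},
  {"gripper": 100,"translation": [2.2,-3.0,0],"twist": [0,0,-7]},
  {"gripper": 100,"translation": [2.2,-3.1,0],"twist": [0,0,-7]},
  {"gripper": 100,"translation": [2.2,-3.1,0],"twist": [0,0,-7]},
  {"gripper": 100,"translation": [2.2,-3.1,0],"twist": [0,0,-7]},
  {"gripper": 100,"translation": [2.2,-3.1,0],"twist": [0,0,-7]},
  {"gripper": 100,"translation": [2.2,-3.1,0],"twist": [0,0,-7]},
  {"gripper": 100,"translation": [2.2,-3.1,0],"twist": [0,0,-5.7]},
  {"gripper": 100,"translation": [0,0,0],"twist": [0,0,0]},
  {"gripper": 100,"translation": [0,0,0],"twist": [0,0,0]},
])

```text
t: 1.5
ee_pos: [0.4598, 0.227, 0.2224]
ee_rot: [[0.191, 0.982, -0.001], [0.982, -0.191, -0.0], [-0.0, -0.001, -1.0]]
wrist_force: [0.1, -0.3, -0.7]
width: 0.0879
grip_force: 0.0
```

Emit:
move_arm([
  {"gripper": 100,"translation": [0.1,-0.2,-3],"twist": [0,0,0]},
  {"gripper": 100,"translation": [0,0,-3],"twist": [0,0,0]},
  {"gripper": 100,"translation": [0,0,-3],"twist": [0,0,0]},
  {"gripper": 100,"translation": [0,0,-2],"twist": [0,0,0]},
  {"gripper": 100,"translation": [0,0,-1],"twist": [0,0,0]},
  {"gripper": 100,"translation": [0,0,0],"twist": [0,0,0]},
  {"gripper": 10,"translation": [0,0,0],"twist": [0,0,0]},
  {"gripper": 10,"translation": [0,0,0],"twist": [0,0,0]},
  {"gripper": 10,"translation": [0,0,0],"twist": [0,0,0]},
  {"gripper": 10,"translation": [0,0,0],"twist": [0,0,0]},
  {"gripper": 10,"translation": [0,0,0],"twist": [0,0,0]},
  {"gripper": 10,"translation": [0,0,0],"twist": [0,0,0]},
  {"gripper": 10,"translation": [0,0,0],"twist": [0,0,0]},
  {"gripper": 10,"translation": [0,0,0],"twist": [0,0,0]},
], force=15)

```text
t: 2.9
ee_pos: [0.4608, 0.2255, 0.1027]
ee_rot: [[0.19, 0.982, -0.0], [0.982, -0.19, -0.0], [-0.0, -0.0, -1.0]]
wrist_force: [0.4, 0.7, -0.6]
width: 0.0272
grip_force: 0.0
```

Emit:
move_arm([
  {"gripper": 10,"translation": [0,0,0],"twist": [0,0,0]},
  {"gripper": 10,"translation": [0,0,0],"twist": [0,0,0]},
  {"gripper": 10,"translation": [0,0,0],"twist": [0,0,0]},
  {"gripper": 10,"translation": [0,0,0],"twist": [0,0,0]},
  {"gripper": 10,"translation": [0,0,0],"twist": [0,0,0]},
], force=15)

```text
t: 3.4
ee_pos: [0.4609, 0.2255, 0.1026]
ee_rot: [[0.19, 0.982, 0.0], [0.982, -0.19, 0.0], [0.0, 0.0, -1.0]]
wrist_force: [0.5, 0.0, -1.4]
width: 0.0162
grip_force: 15.0
```

Emit:
move_arm([
  {"gripper": 10,"translation": [0,0,0],"twist": [0,0,0]},
  {"gripper": 10,"translation": [0,0,0],"twist": [0,0,0]},
  {"gripper": 10,"translation": [0,0,0.5],"twist": [0,0,0]},
  {"gripper": 10,"translation": [0,0,0.7],"twist": [0,0,0]},
  {"gripper": 10,"translation": [0,0,1],"twist": [0,0,0]},
  {"gripper": 10,"translation": [0,0,1],"twist": [0,0,0]},
  {"gripper": 10,"translation": [0,0,1.5],"twist": [0,0,0]},
  {"gripper": 10,"translation": [0,0,2],"twist": [0,0,0]},
  {"gripper": 10,"translation": [0,0,2],"twist": [0,0,0]},
  {"gripper": 10,"translation": [0,0,2],"twist": [0,0,0]},
  {"gripper": 10,"translation": [0,0,2.5],"twist": [0,0,0]},
  {"gripper": 10,"translation": [0,0,2.5],"twist": [0,0,0]},
  {"gripper": 10,"translation": [0,0,2.5],"twist": [0,0,0]},
  {"gripper": 10,"translation": [0,0,1.5],"twist": [0,0,0]},
  {"gripper": 10,"translation": [0,0,0.8],"twist": [0,0,0]},
  {"gripper": 10,"translation": [0,0,0],"twist": [0,0,0]},
], force=40)

```text
t: 5.0
ee_pos: [0.4607, 0.2256, 0.3089]
ee_rot: [[0.19, 0.982, 0.001], [0.982, -0.19, 0.001], [0.001, 0.001, -1.0]]
wrist_force: [-0.0, -0.2, -4.6]
width: 0.0161
grip_force: 40.0
```

Emit:
move_arm([
  {"gripper": 10,"translation": [0.4,-1.2,0],"twist": [0,0,1.5]},
  {"gripper": 10,"translation": [0.7,-2.5,0],"twist": [0,0,1.5]},
  {"gripper": 10,"translation": [0.7,-2.5,0],"twist": [0,0,1.5]},
  {"gripper": 10,"translation": [0.7,-2.5,0],"twist": [0,0,1.5]},
  {"gripper": 10,"translation": [0.7,-2.5,0],"twist": [0,0,1.5]},
  {"gripper": 10,"translation": [0.7,-2.5,0],"twist": [0,0,1.5]},
  {"gripper": 10,"translation": [0.7,-2.5,0],"twist": [0,0,1.5]},
  {"gripper": 10,"translation": [0.7,-2.5,0],"twist": [0,0,1.5]},
  {"gripper": 10,"translation": [0.7,-2.5,0],"twist": [0,0,1.5]},
  {"gripper": 10,"translation": [0.7,-2.5,0],"twist": [0,0,1.5]},
  {"gripper": 10,"translation": [0.7,-2.5,0],"twist": [0,0,1.5]},
  {"gripper": 10,"translation": [0.7,-2.5,0],"twist": [0,0,1.5]},
  {"gripper": 10,"translation": [0.7,-2.5,0],"twist": [0,0,1.5]},
  {"gripper": 10,"translation": [0.7,-2.5,0],"twist": [0,0,1.5]},
  {"gripper": 10,"translation": [0.7,-2.5,0],"twist": [0,0,1.5]},
  {"gripper": 10,"translation": [0.7,-2.5,0],"twist": [0,0,1.5]},
  {"gripper": 10,"translation": [0.1,-0.5,0],"twist": [0,0,0.5]},
  {"gripper": 10,"translation": [0,0,0],"twist": [0,0,0]},
  {"gripper": 10,"translation": [0,0,0],"twist": [0,0,0]},
  {"gripper": 10,"translation": [0,0,0],"twist": [0,0,0]},
])

```text
t: 7.0
ee_pos: [0.5704, -0.1654, 0.3073]
ee_rot: [[-0.235, 0.972, -0.001], [0.972, 0.235, 0.001], [0.001, -0.001, -1.0]]
wrist_force: [-0.3, -0.0, -4.9]
width: 0.0156
grip_force: 40.0
```

```bash
cat > look.py <<'E'
import sys
from h import *
tag=sys.argv[1]
def crop(n,c,h,s):
    im,d=manip.capture(n); np.savez(f"pics/{n}{tag}.npz",im=im,d=d)
    u,v=proj(n,c)[0].astype(int); u0,v0=max(u-h[0],0),max(v-h[1],0)
    cr=im[v0:v0+2*h[1],u0:u0+2*h[0],::-1]
    print(n,"crop origin",u0,v0,"scale",s)
    return cv2.resize(cr,None,fx=s,fy=s,interpolation=cv2.INTER_CUBIC)
a=crop("scene",[.57,-.166,.16],(64,75),4); b=crop("top",[.57,-.166,.12],(36,75),4)
cv2.imwrite(f"pics/c{tag}.png",np.hstack([a,b]))
E
python3 look.py 1
python3 - <<'E'
from fit import *
s=manip.read_state(); print(s["ee_pos"])
for n in("scene","top"):
    z=np.load(f"pics/{n}1.npz"); W=cloud(n,z["d"]); np.save(f"pics/W1_{n}.npy",W)
    zb=.309-.0843
    full=[((0,0,.04),(.005,.150,.08),0),((0,0,.086),(.016,.172,.012),0)]
    full=[((c[0],c[1],c[2]+zb),q,r) for c,q,r in full]
    p,k,e=fit(W,full,(.5707,-.1662,.2348),zb-.01,(.02,.1)); print(n,p.round(4),np.degrees(p[2]).round(2),k,e.round(4))
    p,k,e=fit(W,rack,(.534,-.175,.235),.105,(.07,.16)); print(n,"rack?",p.round(4),k)
E
```

```text
scene crop origin 125 83 scale 4
top crop origin 280 101 scale 4
[ 0.57070108 -0.16557399  0.30768362]
scene [ 0.5707 -0.1662  0.2348  0.    ] 13.45 0 nan
scene rack? [ 0.5354 -0.1752  0.2242 -0.0016] 479
top [ 0.5707 -0.1662  0.2348  0.    ] 13.45 0 nan
top rack? [ 0.5199 -0.1849  0.0787  0.0021] 93
  return _methods._mean(a, axis=axis, dtype=dtype,
  ret = ret.dtype.type(ret / rcount)
```

View pics/c1.png

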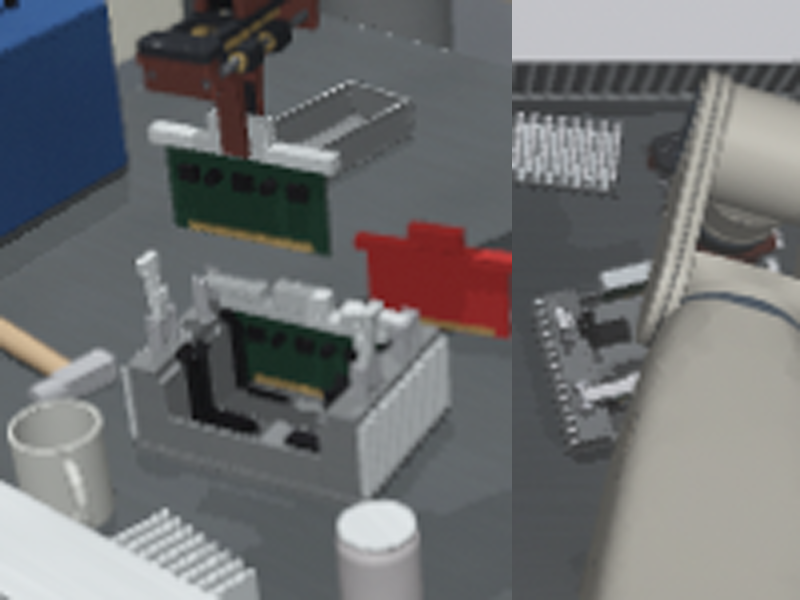

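The board hangs level over the bay (scene crop, rail (150–340, 125–165)). Next I'll fit the held board against the rack in the same camera so the bias cancels.

```bash
sed -i 's/l\[:,2\]<.2)/l[:,2]<.33)/' fit.py
python3 - <<'E'
from fit import *
zb=.3077-.0843
full=[((0,0,.04),(.005,.150,.08),0),((0,0,.086),(.016,.172,.012),0)]
full=[((c[0],c[1],c[2]+zb),q,r) for c,q,r in full]
W=np.load("pics/W1_scene.npy"); im=np.load("pics/scene1.npz")["im"]
p,k,e=fit(W,full,(.5707,-.1662,.2348),zb-.01,(.02,.1)); print(p.round(4),np.degrees(p[2]).round(2),k,e.round(4))
# extents in board frame
a=np.radians(13.45);P=W[np.isfinite(W[...,2])]-[.5707,-.1656,0]
l=np.stack([P[:,0]*np.cos(a)+P[:,1]*np.sin(a),-P[:,0]*np.sin(a)+P[:,1]*np.cos(a),P[:,2]],1)
m=(abs(l[:,0])<.02)&(abs(l[:,1])<.1)&(l[:,2]>zb-.02)&(l[:,2]<zb+.09)
q=l[m]; r=q[q[:,2]>zb+.082]; g=q[(q[:,2]>zb+.01)&(q[:,2]<zb+.075)]
print("rail y",np.percentile(r[:,1],[1,99]),"plate y",np.percentile(g[:,1],[1,99]),"plate z min",np.percentile(q[:,2],1)-zb)
A=np.c_[g[:,1:],np.ones(len(g))]; c=np.linalg.lstsq(A,g[:,0],rcond=None)[0]; print("plate face x = %.4f*y %+.4f*z; at mid"%(c[0],c[1]),c@[0,zb+.04,1], "bottom",c@[0,zb,1], len(g))
# filled plate same way relative to the rack fit in scene
for a_ in(1.6,1.7):
    m=B(-.038,.020,.172,.080)+L(-.038,0)+L(.038,a_)
    W0=np.load("pics/W_scene.npy"); W0=np.where(W0[...,2:]<.2,W0,np.nan); p,k,e=fit(W0,m,(.534,-.175,.235),.105,(.07,.16));print(p,p[:2]+.038*np.array([np.cos(p[2]),np.sin(p[2])]))
p0=p; P=W0[np.isfinite(W0[...,2])]-[p[0],p[1],0]; a=p[2]
l=np.stack([P[:,0]*np.cos(a)+P[:,1]*np.sin(a),-P[:,0]*np.sin(a)+P[:,1]*np.cos(a),P[:,2]],1)
g=l[(abs(l[:,0]+.038)<.012)&(abs(l[:,1])<.065)&(l[:,2]>.05)&(l[:,2]<.095)]
A=np.c_[g[:,1:],np.ones(len(g))]; c=np.linalg.lstsq(A,g[:,0],rcond=None)[0]; print("filled face x",c,c@[0,.07,1],len(g),"expect -.0355")
t=l[(l[:,2]>.087)&(l[:,2]<.098)&(abs(l[:,0])<.1)&(abs(l[:,1])<.14)]; print("block ext x",np.percentile(t[:,0],[.5,99.5]),"y",np.percentile(t[:,1],[.5,99.5]))
lv=l[(l[:,2]>.13)&(l[:,0]>.015)&(l[:,0]<.06)&(abs(l[:,1])<.15)]
for s in(1,-1):
    v=lv[(lv[:,1]*s>0)]; print("lever",s,"x",np.percentile(v[:,0],[2,98]),"y",np.percentile(v[:,1],[2,98]))
E
```

```text
[ 0.5729 -0.1657  0.243  -0.    ] 13.92 1058 0.0022
rail y [-0.0873229   0.08588733] plate y [-0.07515796  0.07501587] plate z min -0.0017719480534864607
plate face x = -0.0092*y +0.0423*z; at mid 0.00239026895086949 bottom 0.0006999802223925655 680
[ 0.53516427 -0.17370701  0.24096434 -0.00206773] [ 0.57206639 -0.16463872]
[ 0.53496834 -0.17484512  0.23262115 -0.00173916] [ 0.57194483 -0.16608503]
filled face x [ 0.00682499  0.02975357 -0.03849822] -0.03641547073533798 260 expect -.0355
block ext x [-0.07927383  0.08384629] y [-0.11777628  0.12139336]
lever 1 x [0.02732954 0.04846675] y [0.09896668 0.11901445]
lever -1 x [0.02874946 0.04925362] y [-0.1181222  -0.10012669]
```

Emit:
move_arm([
  {"gripper": 10,"translation": [0,-0.05,-1],"twist": [0,0,0]},
  {"gripper": 10,"translation": [0,0,-2],"twist": [0,0,0]},
  {"gripper": 10,"translation": [0,0,-2],"twist": [0,0,0]},
  {"gripper": 10,"translation": [0,0,-2],"twist": [0,0,0]},
  {"gripper": 10,"translation": [0,0,-2],"twist": [0,0,0]},
  {"gripper": 10,"translation": [0,0,-1.5],"twist": [0,0,0]},
  {"gripper": 10,"translation": [0,0,-1],"twist": [0,0,0]},
  {"gripper": 10,"translation": [0,0,-0.5],"twist": [0,0,0]},
  {"gripper": 10,"translation": [0,0,-0.5],"twist": [0,0,0]},
  {"gripper": 10,"translation": [0,0,-0.5],"twist": [0,0,0]},
  {"gripper": 10,"translation": [0,0,0],"twist": [0,0,0]},
])

```text
t: 8.2
ee_pos: [0.5708, -0.167, 0.1775]
ee_rot: [[-0.234, 0.972, -0.0], [0.972, 0.234, 0.0], [0.0, -0.0, -1.0]]
wrist_force: [-0.5, -0.7, -4.1]
width: 0.0162
grip_force: 40.0
```

Emit:
move_arm([
  {"gripper": 10,"translation": [0,0,-0.4],"twist": [0,0,0]},
  {"gripper": 10,"translation": [0,0,-0.4],"twist": [0,0,0]},
  {"gripper": 10,"translation": [0,0,-0.4],"twist": [0,0,0]},
  {"gripper": 10,"translation": [0,0,0],"twist": [0,0,0]},
])

```text
t: 8.6
ee_pos: [0.5705, -0.1669, 0.165]
ee_rot: [[-0.234, 0.972, -0.001], [0.972, 0.234, 0.0], [0.001, -0.001, -1.0]]
wrist_force: [0.3, -0.3, -4.2]
width: 0.0157
grip_force: 40.0
```

Bottom edge is at about 80 mm, inside the channel, with no side force. I'll carry on down.

Emit:
move_arm([
  {"gripper": 10,"translation": [0,0,-0.4],"twist": [0,0,0]},
  {"gripper": 10,"translation": [0,0,-0.4],"twist": [0,0,0]},
  {"gripper": 10,"translation": [0,0,-0.4],"twist": [0,0,0]},
  {"gripper": 10,"translation": [0,0,-0.4],"twist": [0,0,0]},
  {"gripper": 10,"translation": [0,0,0],"twist": [0,0,0]},
])

```text
t: 9.1
ee_pos: [0.5704, -0.1669, 0.1489]
ee_rot: [[-0.234, 0.972, -0.001], [0.972, 0.234, 0.0], [0.001, -0.001, -1.0]]
wrist_force: [0.0, 0.7, -3.8]
width: 0.0159
grip_force: 40.0
```

Emit:
move_arm([
  {"gripper": 10,"translation": [0,0,-0.4],"twist": [0,0,0]},
  {"gripper": 10,"translation": [0,0,-0.4],"twist": [0,0,0]},
  {"gripper": 10,"translation": [0,0,-0.4],"twist": [0,0,0]},
  {"gripper": 10,"translation": [0,0,-0.4],"twist": [0,0,0]},
  {"gripper": 10,"translation": [0,0,-0.4],"twist": [0,0,0]},
  {"gripper": 10,"translation": [0,0,-0.4],"twist": [0,0,0]},
  {"gripper": 10,"translation": [0,0,-0.4],"twist": [0,0,0]},
  {"gripper": 10,"translation": [0,0,-0.2],"twist": [0,0,0]},
  {"gripper": 10,"translation": [0,0,0],"twist": [0,0,0]},
])

```text
t: 10.0
ee_pos: [0.5706, -0.1669, 0.1193]
ee_rot: [[-0.234, 0.972, -0.001], [0.972, 0.234, 0.0], [0.0, -0.001, -1.0]]
wrist_force: [-0.1, -0.9, -4.0]
width: 0.0157
grip_force: 40.0
```

Emit:
move_arm([
  {"gripper": 10,"translation": [0,0,-0.2],"twist": [0,0,0]},
  {"gripper": 10,"translation": [0,0,-0.2],"twist": [0,0,0]},
  {"gripper": 10,"translation": [0,0,-0.1],"twist": [0,0,0]},
  {"gripper": 10,"translation": [0,0,0],"twist": [0,0,0]},
])

```text
t: 10.4
ee_pos: [0.5708, -0.167, 0.1145]
ee_rot: [[-0.234, 0.972, -0.0], [0.972, 0.234, 0.0], [0.0, -0.0, -1.0]]
wrist_force: [0.5, 0.1, -4.0]
width: 0.0158
grip_force: 40.0
```

Emit:
move_arm([
  {"gripper": 10,"translation": [0,0,-0.05],"twist": [0,0,0]},
  {"gripper": 10,"translation": [0,0,-0.05],"twist": [0,0,0]},
  {"gripper": 10,"translation": [0,0,0],"twist": [0,0,0]},
])

```text
t: 10.7
ee_pos: [0.5709, -0.167, 0.1137]
ee_rot: [[-0.234, 0.972, -0.0], [0.972, 0.234, -0.0], [-0.0, -0.0, -1.0]]
wrist_force: [0.0, 0.4, -4.0]
width: 0.0159
grip_force: 40.0
```

Emit:
move_arm([
  {"gripper": 10,"translation": [0,0,-0.05],"twist": [0,0,0]},
  {"gripper": 10,"translation": [0,0,-0.05],"twist": [0,0,0]},
  {"gripper": 10,"translation": [0,0,0],"twist": [0,0,0]},
])

```text
t: 11.0
ee_pos: [0.5709, -0.167, 0.1127]
ee_rot: [[-0.234, 0.972, 0.0], [0.972, 0.234, -0.0], [-0.0, 0.0, -1.0]]
wrist_force: [0.2, -0.7, -4.5]
width: 0.0155
grip_force: 40.0
```

Emit:
move_arm([
  {"gripper": 10,"translation": [0,0,-0.05],"twist": [0,0,0]},
  {"gripper": 10,"translation": [0,0,0],"twist": [0,0,0]},
])

```text
t: 11.2
ee_pos: [0.571, -0.167, 0.1127]
ee_rot: [[-0.234, 0.972, 0.0], [0.972, 0.234, -0.0], [-0.0, 0.0, -1.0]]
wrist_force: [-0.7, 1.8, 1.7]
width: 0.016
grip_force: 40.0
```

Emit:
move_arm([
  {"gripper": 10,"translation": [0,0,-0.05],"twist": [0,0,0]},
  {"gripper": 10,"translation": [0,0,0],"twist": [0,0,0]},
])

```text
t: 11.4
ee_pos: [0.571, -0.167, 0.1126]
ee_rot: [[-0.234, 0.972, 0.0], [0.972, 0.234, -0.0], [-0.0, 0.0, -1.0]]
wrist_force: [-4.0, 1.3, 7.4]
width: 0.0156
grip_force: 40.0
```

Emit:
move_arm([
  {"gripper": 10,"translation": [0,0,0.05],"twist": [0,0,0]},
  {"gripper": 50,"translation": [0,0,0],"twist": [0,0,0]},
  {"gripper": 50,"translation": [0,0,0],"twist": [0,0,0]},
  {"gripper": 50,"translation": [0,0,0],"twist": [0,0,0]},
  {"gripper": 50,"translation": [0,0,0],"twist": [0,0,0]},
  {"gripper": 50,"translation": [0,0,0],"twist": [0,0,0]},
  {"gripper": 50,"translation": [0,0,0],"twist": [0,0,0]},
])

```text
t: 12.1
ee_pos: [0.5709, -0.167, 0.1121]
ee_rot: [[-0.234, 0.972, 0.0], [0.972, 0.234, -0.0], [-0.0, 0.0, -1.0]]
wrist_force: [-0.2, -0.2, 0.4]
width: 0.044
grip_force: 0.0
```

Emit:
move_arm([
  {"gripper": 50,"translation": [0,0,1],"twist": [0,0,0]},
  {"gripper": 50,"translation": [0,0,2],"twist": [0,0,0]},
  {"gripper": 50,"translation": [0,0,3],"twist": [0,0,0]},
  {"gripper": 50,"translation": [0,0,4],"twist": [0,0,0]},
  {"gripper": 50,"translation": [0,0,4],"twist": [0,0,0]},
  {"gripper": 0,"translation": [-0.5,2.0,0],"twist": [0,0,0]},
  {"gripper": 0,"translation": [-0.5,2.2,0],"twist": [0,0,0]},
  {"gripper": 0,"translation": [-0.5,2.2,0],"twist": [0,0,0]},
  {"gripper": 0,"translation": [-0.5,2.2,0],"twist": [0,0,0]},
  {"gripper": 0,"translation": [-0.5,2.2,0],"twist": [0,0,0]},
  {"gripper": 0,"translation": [-0.5,2.0,0],"twist": [0,0,0]},
  {"gripper": 0,"translation": [-0.3,0.8,0],"twist": [0,0,0]},
  {"gripper": 0,"translation": [0,0,0],"twist": [0,0,0]},
])

```text
t: 13.4
ee_pos: [0.5376, -0.0303, 0.2527]
ee_rot: [[-0.236, 0.972, 0.0], [0.972, 0.236, -0.0], [-0.0, 0.0, -1.0]]
wrist_force: [-0.7, 0.1, 0.3]
width: 0.0005
grip_force: 0.0
```

```bash
python3 look.py 2
python3 - <<'E'
from fit import *
s=manip.read_state(); print(s["ee_pos"],s["width"])
z=np.load("pics/scene2.npz"); W=cloud("scene",z["d"]); c=np.array([.571,-.167]);a=np.radians(13.45)
P=W[np.isfinite(W[...,2])]-[.571,-.167,0]
l=np.stack([P[:,0]*np.cos(a)+P[:,1]*np.sin(a),-P[:,0]*np.sin(a)+P[:,1]*np.cos(a),P[:,2]],1)
m=(abs(l[:,0])<.02)
for s in(1,-1):
    for lo,hi in((.13,.145),(.145,.16),(.16,.175),(.175,.19)):
        v=l[m&(l[:,1]*s>.088)&(l[:,1]*s<.125)&(l[:,2]>lo)&(l[:,2]<hi)]
        if len(v): print(s,lo,"x",np.percentile(v[:,0],[2,98]).round(4),"y",np.percentile(v[:,1],[2,98]).round(4),len(v))
v=l[m&(abs(l[:,1])<.09)&(l[:,2]>.1)&(l[:,2]<.16)]
r=v[(abs(v[:,1])>.035)]; print("rail top z",np.percentile(r[:,2],[90,98]),"L/R",[np.percentile(r[r[:,1]*s>0][:,2],95).round(4) for s in(1,-1)],"grip top",np.percentile(v[abs(v[:,1])<.025][:,2],[90,98]))
E
```

```text
scene crop origin 125 83 scale 4
top crop origin 280 101 scale 4
[ 0.53814799 -0.03142192  0.25256675] 0.00042210474929644756
1 0.13 x [-0.0022  0.0111] y [0.0982 0.1135] 16
1 0.145 x [-0.0044  0.0091] y [0.1017 0.1162] 17
1 0.16 x [-0.0053  0.0115] y [0.1095 0.1196] 12
1 0.175 x [-0.0074  0.0146] y [0.1108 0.1195] 15
-1 0.13 x [-0.0029  0.0067] y [-0.1109 -0.1   ] 13
-1 0.145 x [-0.0085  0.0096] y [-0.1156 -0.0936] 21
-1 0.16 x [-0.0102  0.0101] y [-0.1193 -0.1041] 19
-1 0.175 x [-0.0093  0.0117] y [-0.1205 -0.1056] 17
rail top z [0.11981219 0.1212187 ] L/R [np.float64(0.1208), np.float64(0.1206)] grip top [0.1399883  0.14275297]
```

View pics/c2.png

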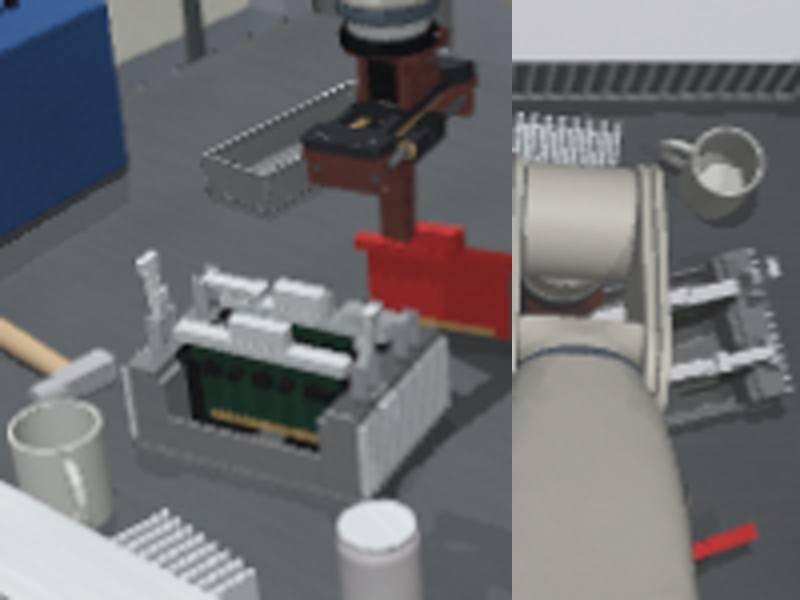

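Board rests on both sockets (rail top 0.120 at both ends) and both levers are still open. I'll start the left lever now.

Emit:
move_arm([
  {"gripper": 0,"translation": [0,0,-3],"twist": [0,0,0]},
  {"gripper": 0,"translation": [0,0,-3],"twist": [0,0,0]},
  {"gripper": 0,"translation": [0,0,-2],"twist": [0,0,0]},
  {"gripper": 0,"translation": [0,0,-0.7],"twist": [0,0,0]},
  {"gripper": 0,"translation": [0,0,0],"twist": [0,0,0]},
  {"gripper": 0,"translation": [0.2,-0.8,0],"twist": [0,0,0]},
  {"gripper": 0,"translation": [0.2,-0.7,0.1],"twist": [0,0,0]},
  {"gripper": 0,"translation": [0.14,-0.7,0.1],"twist": [0,0,0]},
  {"gripper": 0,"translation": [0.13,-0.62,0.1],"twist": [0,0,0]},
  {"gripper": 0,"translation": [0.11,-0.45,-0.08],"twist": [0,0,0]},
  {"gripper": 0,"translation": [0.1,-0.44,-0.08],"twist": [0,0,0]},
  {"gripper": 0,"translation": [0.11,-0.44,-0.17],"twist": [0,0,0]},
  {"gripper": 0,"translation": [0.1,-0.43,-0.17],"twist": [0,0,0]},
  {"gripper": 0,"translation": [0.09,-0.39,-0.25],"twist": [0,0,0]},
  {"gripper": 0,"translation": [0.09,-0.38,-0.25],"twist": [0,0,0]},
  {"gripper": 0,"translation": [0.08,-0.34,-0.33],"twist": [0,0,0]},
  {"gripper": 0,"translation": [0.08,-0.33,-0.33],"twist": [0,0,0]},
  {"gripper": 0,"translation": [0,0,0],"twist": [0,0,0]},
])

```text
t: 15.3
ee_pos: [0.5518, -0.0915, 0.1508]
ee_rot: [[-0.234, 0.972, -0.001], [0.972, 0.234, 0.0], [0.0, -0.001, -1.0]]
wrist_force: [-0.5, -0.6, -1.0]
width: 0.0006
grip_force: 0.0
```

Emit:
move_arm([
  {"gripper": 0,"translation": [0.06,-0.26,-0.38],"twist": [0,0,0]},
  {"gripper": 0,"translation": [0.07,-0.27,-0.39],"twist": [0,0,0]},
  {"gripper": 0,"translation": [0.04,-0.18,-0.43],"twist": [0,0,0]},
  {"gripper": 0,"translation": [0.05,-0.18,-0.44],"twist": [0,0,0]},
  {"gripper": 0,"translation": [0,0,0],"twist": [0,0,0]},
])

```text
t: 15.8
ee_pos: [0.554, -0.1001, 0.1349]
ee_rot: [[-0.234, 0.972, -0.001], [0.972, 0.234, 0.0], [0.0, -0.001, -1.0]]
wrist_force: [-1.5, 1.2, 4.3]
width: 0.0003
grip_force: 2.3
```

Emit:
move_arm([
  {"gripper": 0,"translation": [0.02,-0.09,-0.3],"twist": [0,0,0]},
  {"gripper": 0,"translation": [0.02,-0.09,-0.3],"twist": [0,0,0]},
  {"gripper": 0,"translation": [0,0,-0.2],"twist": [0,0,0]},
  {"gripper": 0,"translation": [0,0,0],"twist": [0,0,0]},
])

```text
t: 16.2
ee_pos: [0.5545, -0.1019, 0.1272]
ee_rot: [[-0.234, 0.972, -0.001], [0.972, 0.234, 0.0], [0.0, -0.001, -1.0]]
wrist_force: [-2.3, 1.1, 5.2]
width: 0.0005
grip_force: 2.8
```

Emit:
move_arm([
  {"gripper": 0,"translation": [0,0,-0.1],"twist": [0,0,0]},
  {"gripper": 0,"translation": [0,0,0],"twist": [0,0,0]},
])

```text
t: 16.4
ee_pos: [0.5545, -0.102, 0.1265]
ee_rot: [[-0.234, 0.972, -0.001], [0.972, 0.234, -0.0], [0.0, -0.001, -1.0]]
wrist_force: [-3.1, 0.4, 7.0]
width: 0.0006
grip_force: 4.1
```

Emit:
move_arm([
  {"gripper": 0,"translation": [0,0,-0.1],"twist": [0,0,0]},
  {"gripper": 0,"translation": [0,0,0],"twist": [0,0,0]},
])

```text
t: 16.6
ee_pos: [0.5546, -0.102, 0.1263]
ee_rot: [[-0.234, 0.972, -0.0], [0.972, 0.234, -0.0], [-0.0, -0.0, -1.0]]
wrist_force: [-5.8, 0.2, 16.2]
width: 0.0005
grip_force: 7.8
```

Emit:
move_arm([
  {"gripper": 0,"translation": [0,0,-0.05],"twist": [0,0,0]},
  {"gripper": 0,"translation": [0,0,0],"twist": [0,0,0]},
])

```text
t: 16.8
ee_pos: [0.5546, -0.102, 0.1262]
ee_rot: [[-0.234, 0.972, -0.0], [0.972, 0.234, -0.0], [-0.0, -0.0, -1.0]]
wrist_force: [-7.8, 0.8, 19.6]
width: 0.0007
grip_force: 9.9
```

Left lever is at its stop (20 N, no travel). Now over to the right lever.

Emit:
move_arm([
  {"gripper": 0,"translation": [0,0,1],"twist": [0,0,0]},
  {"gripper": 0,"translation": [0,0,3],"twist": [0,0,0]},
  {"gripper": 0,"translation": [0,0,4.5],"twist": [0,0,0]},
  {"gripper": 0,"translation": [0,0,4.3],"twist": [0,0,0]},
  {"gripper": 0,"translation": [0.6,-2.5,0],"twist": [0,0,0]},
  {"gripper": 0,"translation": [0.6,-2.5,0],"twist": [0,0,0]},
  {"gripper": 0,"translation": [0.6,-2.5,0],"twist": [0,0,0]},
  {"gripper": 0,"translation": [0.6,-2.5,0],"twist": [0,0,0]},
  {"gripper": 0,"translation": [0.6,-2.5,0],"twist": [0,0,0]},
  {"gripper": 0,"translation": [0.6,-2.5,0],"twist": [0,0,0]},
  {"gripper": 0,"translation": [0.6,-2.5,0],"twist": [0,0,0]},
  {"gripper": 0,"translation": [0.6,-2.6,0],"twist": [0,0,0]},
  {"gripper": 0,"translation": [0,0,0],"twist": [0,0,0]},
  {"gripper": 0,"translation": [0,0,0],"twist": [0,0,0]},
])

```text
t: 18.2
ee_pos: [0.6025, -0.303, 0.252]
ee_rot: [[-0.233, 0.972, -0.001], [0.972, 0.233, 0.001], [0.001, -0.001, -1.0]]
wrist_force: [-0.5, 0.1, 0.2]
width: 0.0005
grip_force: 0.0
```

Emit:
move_arm([
  {"gripper": 0,"translation": [0,0,-3],"twist": [0,0,0]},
  {"gripper": 0,"translation": [0,0,-3],"twist": [0,0,0]},
  {"gripper": 0,"translation": [0,0,-2],"twist": [0,0,0]},
  {"gripper": 0,"translation": [0,0,-0.7],"twist": [0,0,0]},
  {"gripper": 0,"translation": [0,0,0],"twist": [0,0,0]},
  {"gripper": 0,"translation": [-0.17,0.8,0],"twist": [0,0,0]},
  {"gripper": 0,"translation": [-0.17,0.7,0.1],"twist": [0,0,0]},
  {"gripper": 0,"translation": [-0.14,0.7,0.1],"twist": [0,0,0]},
  {"gripper": 0,"translation": [-0.13,0.62,0.1],"twist": [0,0,0]},
  {"gripper": 0,"translation": [-0.11,0.45,-0.08],"twist": [0,0,0]},
  {"gripper": 0,"translation": [-0.1,0.44,-0.08],"twist": [0,0,0]},
  {"gripper": 0,"translation": [-0.11,0.44,-0.17],"twist": [0,0,0]},
  {"gripper": 0,"translation": [-0.1,0.43,-0.17],"twist": [0,0,0]},
  {"gripper": 0,"translation": [-0.09,0.39,-0.25],"twist": [0,0,0]},
  {"gripper": 0,"translation": [-0.09,0.38,-0.25],"twist": [0,0,0]},
  {"gripper": 0,"translation": [-0.08,0.34,-0.33],"twist": [0,0,0]},
  {"gripper": 0,"translation": [-0.08,0.33,-0.33],"twist": [0,0,0]},
  {"gripper": 0,"translation": [0,0,0],"twist": [0,0,0]},
])

```text
t: 20.0
ee_pos: [0.5885, -0.242, 0.1513]
ee_rot: [[-0.234, 0.972, -0.001], [0.972, 0.234, 0.001], [0.001, -0.001, -1.0]]
wrist_force: [0.3, 0.6, 0.8]
width: 0.0007
grip_force: 0.0
```

Emit:
move_arm([
  {"gripper": 0,"translation": [-0.06,0.26,-0.38],"twist": [0,0,0]},
  {"gripper": 0,"translation": [-0.07,0.27,-0.39],"twist": [0,0,0]},
  {"gripper": 0,"translation": [-0.04,0.18,-0.43],"twist": [0,0,0]},
  {"gripper": 0,"translation": [-0.05,0.18,-0.44],"twist": [0,0,0]},
  {"gripper": 0,"translation": [0,0,0],"twist": [0,0,0]},
])

```text
t: 20.5
ee_pos: [0.5868, -0.2337, 0.1351]
ee_rot: [[-0.234, 0.972, -0.0], [0.972, 0.234, 0.0], [0.0, -0.0, -1.0]]
wrist_force: [0.7, -0.5, 1.3]
width: 0.0004
grip_force: 0.4
```

Emit:
move_arm([
  {"gripper": 0,"translation": [-0.02,0.09,-0.3],"twist": [0,0,0]},
  {"gripper": 0,"translation": [-0.02,0.09,-0.3],"twist": [0,0,0]},
  {"gripper": 0,"translation": [0,0,-0.2],"twist": [0,0,0]},
  {"gripper": 0,"translation": [0,0,0],"twist": [0,0,0]},
])

```text
t: 20.9
ee_pos: [0.5865, -0.2321, 0.1278]
ee_rot: [[-0.234, 0.972, 0.0], [0.972, 0.234, -0.0], [-0.0, 0.0, -1.0]]
wrist_force: [-0.9, -0.9, 2.9]
width: 0.0004
grip_force: 1.5
```

Emit:
move_arm([
  {"gripper": 0,"translation": [0,0,-0.1],"twist": [0,0,0]},
  {"gripper": 0,"translation": [0,0,-0.1],"twist": [0,0,0]},
  {"gripper": 0,"translation": [0,0,0],"twist": [0,0,0]},
])

```text
t: 21.2
ee_pos: [0.5865, -0.232, 0.1264]
ee_rot: [[-0.234, 0.972, 0.0], [0.972, 0.234, -0.0], [-0.0, 0.0, -1.0]]
wrist_force: [-2.3, -0.1, 9.3]
width: 0.0003
grip_force: 4.2
```

Emit:
move_arm([
  {"gripper": 0,"translation": [0,0,-0.1],"twist": [0,0,0]},
  {"gripper": 0,"translation": [0,0,-0.05],"twist": [0,0,0]},
  {"gripper": 0,"translation": [0,0,0],"twist": [0,0,0]},
])

```text
t: 21.5
ee_pos: [0.5866, -0.232, 0.1262]
ee_rot: [[-0.234, 0.972, 0.001], [0.972, 0.234, -0.0], [-0.0, 0.0, -1.0]]
wrist_force: [-6.4, 1.5, 18.2]
width: 0.0004
grip_force: 9.3
```

Emit:
move_arm([
  {"gripper": 0,"translation": [0,0,1],"twist": [0,0,0]},
  {"gripper": 0,"translation": [0,0,4],"twist": [0,0,0]},
  {"gripper": 0,"translation": [0,0,4],"twist": [0,0,0]},
  {"gripper": 0,"translation": [0,0,4],"twist": [0,0,0]},
  {"gripper": 0,"translation": [-4,0,2],"twist": [0,0,0]},
  {"gripper": 0,"translation": [-4,0,0],"twist": [0,0,0]},
  {"gripper": 0,"translation": [-4,0,0],"twist": [0,0,0]},
  {"gripper": 0,"translation": [0,0,0],"twist": [0,0,0]},
])

```text
t: 22.3
ee_pos: [0.4621, -0.231, 0.2738]
ee_rot: [[-0.233, 0.973, -0.003], [0.973, 0.233, 0.001], [0.002, -0.002, -1.0]]
wrist_force: [0.1, -0.1, -0.4]
width: 0.0002
grip_force: 0.0
```

```bash
python3 look.py 3
python3 - <<'E'
from fit import *
z=np.load("pics/scene3.npz"); W=cloud("scene",z["d"]); a=np.radians(13.45)
P=W[np.isfinite(W[...,2])]-[.571,-.167,0]
l=np.stack([P[:,0]*np.cos(a)+P[:,1]*np.sin(a),-P[:,0]*np.sin(a)+P[:,1]*np.cos(a),P[:,2]],1)
for nm,x in(("new",0),("old",-.076)):
    m=(abs(l[:,0]-x)<.012)&(l[:,2]<.16)
    for y0,y1 in((-.1,-.08),(-.08,-.06),(-.06,-.044),(-.04,-.031),(-.025,.025),(.031,.04),(.044,.06),(.06,.08),(.08,.1)):
        v=l[m&(l[:,1]>y0)&(l[:,1]<y1)]; print(nm,y0,np.percentile(v[:,2],95).round(4) if len(v) else None)
E
```

```text
scene crop origin 125 83 scale 4
top crop origin 280 101 scale 4
new -0.1 0.1253
new -0.08 0.1248
new -0.06 0.1247
new -0.04 0.1106
new -0.025 0.1323
new 0.031 0.111
new 0.044 0.1266
new 0.06 0.1265
new 0.08 0.1254
old -0.1 0.1263
old -0.08 0.1259
old -0.06 0.1256
old -0.04 0.1138
old -0.025 0.1329
old 0.031 0.1104
old 0.044 0.1253
old 0.06 0.1252
old 0.08 0.1255
```

View pics/c3.png

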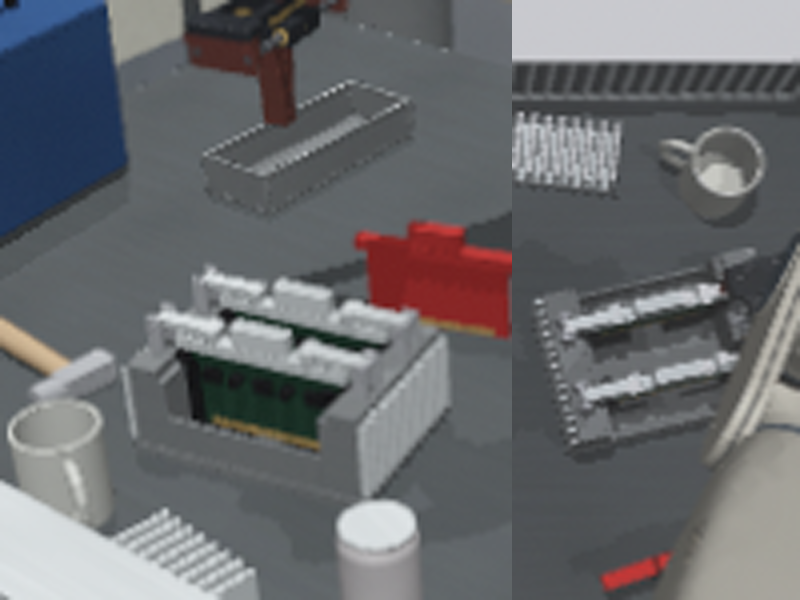

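Both levers are shut and the heights match the filled bay. The left one reads about 1 mm higher, so I'll re-press it as a check.

Emit:
move_arm([
  {"gripper": 0,"translation": [3,4,0],"twist": [0,0,0]},
  {"gripper": 0,"translation": [3,4,0],"twist": [0,0,0]},
  {"gripper": 0,"translation": [3.2,4.9,0],"twist": [0,0,0]},
  {"gripper": 0,"translation": [0,0,-4],"twist": [0,0,0]},
  {"gripper": 0,"translation": [0,0,-4],"twist": [0,0,0]},
  {"gripper": 0,"translation": [0,0,-3],"twist": [0,0,0]},
  {"gripper": 0,"translation": [0,0,-2],"twist": [0,0,0]},
  {"gripper": 0,"translation": [0,0,-1],"twist": [0,0,0]},
  {"gripper": 0,"translation": [0,0,-0.4],"twist": [0,0,0]},
  {"gripper": 0,"translation": [0,0,0],"twist": [0,0,0]},
])

```text
t: 23.4
ee_pos: [0.5545, -0.1101, 0.1301]
ee_rot: [[-0.234, 0.972, 0.0], [0.972, 0.234, 0.0], [0.0, 0.0, -1.0]]
wrist_force: [-0.3, 0.1, 0.9]
width: 0.0003
grip_force: 0.0
```

Emit:
move_arm([
  {"gripper": 0,"translation": [0,0,-0.2],"twist": [0,0,0]},
  {"gripper": 0,"translation": [0,0,-0.1],"twist": [0,0,0]},
  {"gripper": 0,"translation": [0,0,0],"twist": [0,0,0]},
])

```text
t: 23.7
ee_pos: [0.5542, -0.1103, 0.1278]
ee_rot: [[-0.234, 0.972, 0.001], [0.972, 0.234, -0.0], [-0.001, 0.001, -1.0]]
wrist_force: [0.3, -0.3, -0.2]
width: 0.0004
grip_force: 0.0
```

Emit:
move_arm([
  {"gripper": 0,"translation": [0,0,-0.1],"twist": [0,0,0]},
  {"gripper": 0,"translation": [0,0,-0.1],"twist": [0,0,0]},
  {"gripper": 0,"translation": [0,0,-0.1],"twist": [0,0,0]},
  {"gripper": 0,"translation": [0,0,0],"twist": [0,0,0]},
])

```text
t: 24.1
ee_pos: [0.5544, -0.1104, 0.1262]
ee_rot: [[-0.234, 0.972, 0.001], [0.972, 0.234, -0.0], [-0.001, 0.001, -1.0]]
wrist_force: [-5.5, -0.1, 17.5]
width: 0.0006
grip_force: 8.6
```

Emit:
move_arm([
  {"gripper": 0,"translation": [0,0,1],"twist": [0,0,0]},
  {"gripper": 0,"translation": [0,0,4],"twist": [0,0,0]},
  {"gripper": 0,"translation": [0,0,4],"twist": [0,0,0]},
  {"gripper": 0,"translation": [0,0,2],"twist": [0,0,0]},
  {"gripper": 0,"translation": [0,0,0],"twist": [0,0,0]},
  {"gripper": 0,"translation": [0,0,0],"twist": [0,0,0]},
])

```text
t: 24.7
ee_pos: [0.5536, -0.1101, 0.234]
ee_rot: [[-0.234, 0.972, 0.0], [0.972, 0.234, -0.0], [-0.0, 0.0, -1.0]]
wrist_force: [-0.9, 0.3, -0.4]
width: 0.0008
grip_force: 0.0
```

The left lever stops at the same height (0.1262) as before, so it's at its stop. Handing in.

```bash
python3 -c "
from plant import manip
print(manip.job_done())"
```

```text
the job is handed in; nothing more can be done
None
```

The long board is fully home in the rack's empty bay, with both levers pressed down to their stops and the gripper clear; I handed the job in at about 25 s, and the judge's result was not shown.

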